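Open the locked towel dispenser with its release pin

TASK

The paper towel dispenser is empty and has to be opened for refilling. Take the release pin out of the toothbrush stand, push it through the small hole in the dispenser's top until you feel the hidden spring catch give way, pressing no harder than that takes, then swing the front cover down fully open and leave it so. Leave the pin back in the middle hole of the stand, seated on its collar, and leave the trimmer, comb, soap dish and tumbler where they are.

Things in the scene. Friction and masses are not known exactly. Their poses are not given: they have to be found in the camera images.
- dispenser: Countertop folded-towel dispenser, fixed: white housing, stainless front cover; 150 wide (its y), 100 deep (its x), 180 high. Origin: centre of its underside; z up; its front looks along its own -x. Flat top plate 6 mm thick, top face at 180 mm, from x = -37 to +55 mm. More than 15 N from the pin on any part of it (top face, hole edge, catch driven on its stop) does damage.
- hole (a point): Centre of the mouth of the round access hole in the dispenser's top face (x = +2, y = +40 mm in its frame; axes as the dispenser's), 9 mm across, 1 mm chamfer. Straight below, hidden, is the 14 mm wide head of the spring catch's adjusting screw, which the pin pushes down. How deep it sits differs from dispenser to dispenser: 14 to 38 mm below this point. Else the way down is free.
- cover (a joint): Front cover, hinged along its foot; rad, 0 shut, 1.57 fully open (lying level in front, 32 mm over the counter, at its stop). Stiff hinge: stays where left, takes about 1 N at the tab. Locked by the hidden catch, with 0.02 rad of play. The freed catch lets it swing; nothing moves outside when the catch trips.
- cover_tab (a point): Grip point of the finger tab, a plain upright steel tab in the middle of the cover top edge: 18 wide (along the hinge), 8 thick, 38 high above that edge, whose tip stands 36 mm above the dispenser top face when shut. This point: on the tab middle, 26 mm above the edge, 12 mm below the tip, 172 mm from the hinge line. Axes are the cover: z away from the hinge, y along the hinge.
- cover_hinge (a point): Middle of the cover's hinge line (dispenser's y axis), at x = -43, z = 32 mm in the dispenser's frame. Opening, the cover's top swings towards the dispenser's -x side and down; it is 160 mm wide and 3 mm thick to either side of the hinge plane.
- pin: Release pin, loose, 45 g nominal (varies): a steel rod 6 mm thick and 80 mm long below, with a rounded tip, a black collar 24 across and 3 thick, and above it a black round grip 16 across and 45 long; 128 mm long in all. Origin: the rod's tip; z along the pin towards the grip. It stands upright, hanging by its collar in the stand.
- pin_grip (a point): Middle of the pin's grip, on its axis 108 mm above the tip (25 mm above the collar). What the pin feels at the catch: it holds up to about 8 N, gets lighter as it goes down, after about 4.5 mm it snaps away from the pin to its hard stop at 6.5 mm (force gone) and stays down, the cover free. Pushed less far it springs back up and the cover stays locked.
- stand: Stainless toothbrush stand, fixed: base 64 x 116 mm, top plate at 88 to 94 mm height with three 12 mm holes in a row along its y, 36 mm apart, the outer two empty. Origin: centre of its underside.
- stand_hole (a point): Centre of the mouth of the stand's middle hole, 12 mm across, 94 mm above the counter. The seated pin's collar lies on the plate around it, the pin's tip 80 mm below this point.
- trimmer: Black trimmer lying on the counter, 145 x 40 x 31 mm, long along its x. Bystander.
- soap_dish: Stainless soap dish with a bar of soap, 120 x 85 x 25 mm, on the counter. Bystander.
- comb: White comb lying on the counter, 160 x 28 x 5 mm, long along its x. Bystander.
- tumbler: White ceramic tumbler, 72 across, 95 high, on the counter. Bystander.
Not all that is in view belongs to the job. What is shaped like the pin but orange or red is not meant.

How it is judged:
By the outcome, as a careful person would: the job done as asked, in the order asked, and still so for the second after the job is handed in, with the robot touching nothing.
It also fails if it takes over 72 s, if anything falls off the work surface, if the arm or the gripper's body presses on something with over 40 N, if the wrist force passes 120 N, or if a joint passes its speed limit or range.

ROBOT

A 7-joint arm with a two-finger parallel gripper is mounted at the origin on the work surface. World frame = base frame: x ahead of the robot, y to its left, z up, the work surface at z = 0. Lengths are in m, angles in rad, forces in N, time in s.
With the tool pointing down it reaches from about 0.35 to 0.9 m from the base axis. Payload 19.9 kg.
Tool frame: the origin (TCP) lies on the centre line of the jaws, within the pads' length; the fingertips stand 14 mm ahead of it and the grasp point (between the pads) lies 5 mm behind it; z points along the fingers, y is the line along which they close (so a half turn about z gives the same grasp; the last joint's range is limited). The gripper opens to 94 mm and grips with 3 to 60 N. Pads are 16 mm wide; open, the fingers measure 119 mm over their backs; the gripper's body (75 mm by 177 mm) begins 78 mm behind the grasp point.
Start: joints at [-1.149, 0.417, -0.01, 1.614, 0.005, 1.111, -0.053], TCP at [0.279, 0.559, 0.219] pointing down, gripper open.
Joint ranges: [-2.81, 2.81], [-0.39, 2.02], [-1.27, 1.25], [0.06, 2.57], [-1.19, 4.33], [0.19, 2], [-2.82, 2.82]. Speed limits (rad/s): [1.89, 1.89, 2.39, 2.39, 3.01, 3.01, 3.01].

INTERFACE

Orientations are given as a unit quaternion [x, y, z, w].
In Python, from bench import env gives the robot as it stands.
- The arm moves only by the tool apply_moves, never from a script. Its argument "targets" is text: rows parted by semicolons, each of 5 numbers parted by spaces: the closure, from -1 (fully open) to 1 (shut), then the shift along the tool's x, y, z in mm, then the turn about the tool's z in rad. A call has 1 to 8 rows; each row is the pose to reach, as a shift and turn from the pose commanded when the call began, along the tool's axes at that moment; what a row does not reach only later rows make up. A row lasts 1/10 s, in which the tool goes at most 50 mm and 8.59 degrees, less where a joint would pass 70% of its speed; a pose out of reach is approached as far as the arm can. A call with a gripper value outside its range is refused whole. The fingers move at their own pace and stop on an object; "grip_force" is the grip in N (left out, the last holds). Time passes only in rows, so rows that repeat a pose let the fingers close. It gives the time, the measured TCP pose, the force, the opening and the grip force at its end, in the units of the state.
- env.get_obs(): the state, without advancing time (a new reading comes with each control period).
- env.grab_frame(name): name is "side" or "top"; returns the picture (480x640x3 uint8, red, green, blue); there is no depth.
- env.camera_params(name): a dict with "intrinsics" (3x3 intrinsics, pixels), "cam_to_world" (4x4, takes a point from camera to world coordinates). Camera axes: x right, y down, z forward; pixel columns grow to the right and rows downward; lengths in m; the calibration is good to about 2 mm. A picture is of the moment at which its call begins. camera_params takes no time and is no camera call.
- env.finish_job(): hands the job in; it is judged then, once.
Trained networks look in the newest picture that a camera, given by its name, has taken for a name from the list of things; names that differ only in an ending like _2 or _b are one class to them, and where a whole thing is asked for, a point or a joint stands for the part that bears it (a point fixed in the world has none). Each returns a list of dicts, best first, with "confidence" (0 to 1); they miss things now and then, are a little off and sometimes report something else, mostly with a low value. They report only what shows in the picture. A call takes as long as a camera call. They do not tell look-alikes from the thing itself.
- env.trace(query, camera): "mask" (480x640 bool, what is visible of it) and "bbox" ([left, top, width, height] in pixels, round what is visible of it).
- env.mark_of(query, camera): "position" ([column, row] in pixels: a listed point, or the origin of a listed thing).
The state is a dict: "clock": time; "joints": joint angles; "joint_velocities": joint speeds; "joint_torque": joint torques, N m; "ee_pos": TCP position; "tcp_rot": TCP orientation; "wrist_force": force on the tool from outside, world axes, zero at the start; "ft_torque": the same for the moment, N m; "opening": finger opening in m; "finger_force": force on a finger pad.
Only numpy, scipy, OpenCV 4.12 (cv2) and the standard library are available. Lean on these libraries where they do the work, as an engineer would, in place of code of your own. Each camera call takes 0.05 s, during which the arm holds its last target. There are 200 camera calls.

## Working session

There is one attempt and no reset: what is moved stays moved. The work goes in short steps, Python scripts to look and compute and a tool call to move; the robot and the scene stay as the last step left them, time stands still between calls to the robot, and variables do not carry over. Pictures are saved under pics/ and viewed, at most 10 in all, crops included, and the job is handed in when it is done.

Besides the shell and the picture viewer there is one more tool, called after "Call:" by a JSON object that holds its "fn" and its "kwargs", one argument or row to a line. apply_moves: Moves the arm, as the interface text tells. Its arguments: {"type":"object","properties":{"targets":{"type":"string"},"grip_force":{"type":"number"}},"required":["targets"]}

```bash
mkdir -p pics; cat > h.py <<'E'
import numpy as np, cv2
from bench import env
def cam(n):
    p=env.camera_params(n); return np.array(p["intrinsics"]),np.array(p["cam_to_world"])
def ray(n,px):
    K,T=cam(n); d=T[:3,:3]@np.linalg.solve(K,[px[0],px[1],1.]); return T[:3,3],d/np.linalg.norm(d)
def onz(n,px,z):
    o,d=ray(n,px); return o+d*(z-o[2])/d[2]
def proj(n,P):
    K,T=cam(n); q=K@(T[:3,:3].T@(np.array(P)-T[:3,3])); return q[:2]/q[2]
def tri(p1,p2):
    o1,d1=ray("side",p1);o2,d2=ray("top",p2)
    s=np.linalg.lstsq(np.c_[d1,-d2],o2-o1,rcond=None)[0]
    a=o1+s[0]*d1;b=o2+s[1]*d2; return (a+b)/2,np.linalg.norm(a-b)
E
python3 - <<'E'
from h import *
np.set_printoptions(precision=4,suppress=True)
for c in("side","top"):
    f=env.grab_frame(c); cv2.imwrite(f"pics/{c}0.png",f[:,:,::-1])
    print(c,cam(c)[1][:3])
    for q in["hole","cover_tab","cover_hinge","pin","pin_grip","stand","stand_hole","dispenser"]:
        print(q,[(np.round(r["position"],1).tolist(),round(r["confidence"],2)) for r in env.mark_of(q,c)][:4])
o=env.get_obs();print(o["clock"],o["ee_pos"],o["tcp_rot"],o["wrist_force"],o["opening"])
E
```

```text
side [[ 0.7384 -0.4704  0.4831  0.1282]
 [-0.6742 -0.5276  0.5168 -0.4356]
 [ 0.0118 -0.7073 -0.7068  0.7393]]
hole [([288.0, 170.5], 0.86)]
cover_tab [([312.1, 172.1], 0.95)]
cover_hinge [([311.8, 228.5], 0.77)]
pin [([371.8, 341.5], 0.86), ([420.6, 426.4], 0.7), ([420.8, 371.9], 0.63), ([476.9, 410.3], 0.56)]
pin_grip [([494.4, 378.7], 0.93), ([431.5, 398.6], 0.71), ([438.8, 343.1], 0.69), ([377.8, 312.7], 0.65)]
stand [([423.6, 377.3], 0.77)]
stand_hole [([431.2, 348.1], 0.82)]
dispenser [([312.6, 227.9], 0.56)]
top [[ 0.0081 -0.9991  0.0427  0.4543]
 [-1.     -0.0078  0.0055  0.0054]
 [-0.0052 -0.0428 -0.9991  1.2612]]
hole [([250.8, 194.1], 0.9), ([266.7, 189.0], 0.47)]
cover_tab [([271.6, 182.1], 0.85), ([266.7, 188.4], 0.6)]
cover_hinge [([282.7, 195.6], 0.69)]
pin [([441.4, 227.0], 0.61), ([451.4, 260.7], 0.56), ([468.3, 221.1], 0.56), ([431.9, 227.1], 0.53)]
pin_grip [([482.8, 218.6], 0.67), ([460.5, 260.0], 0.59), ([391.0, 236.4], 0.4)]
stand [([430.9, 225.9], 0.79), ([441.4, 226.3], 0.57)]
stand_hole [([442.6, 228.8], 0.56)]
dispenser []
0.9 [0.279  0.5592 0.2194] [ 0.2293  0.9733 -0.      0.    ] [ 0.7166 -0.3253  0.9069] 0.09407002977106979
```

View pics/side0.png

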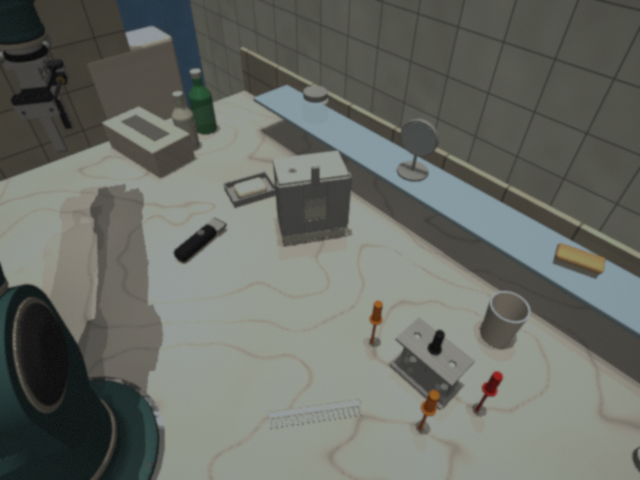

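View pics/top0.png

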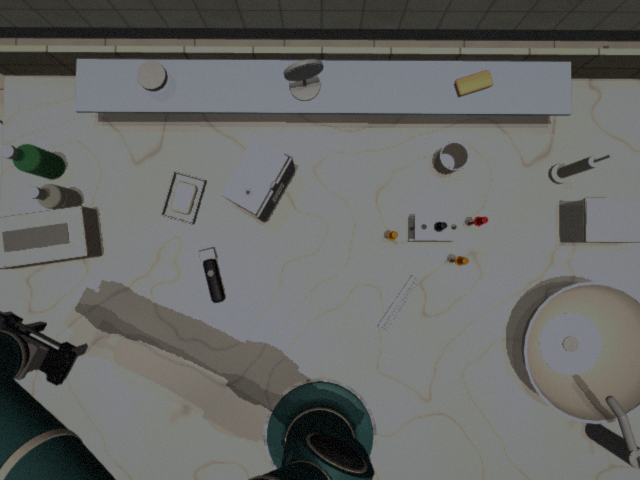

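The black-gripped pin is at side (437,342) / top (440,227), in the middle hole of the stand. The look-alikes are orange at side (377,312) and (430,403), and red at (492,383). Only the black one matches the description. I'll confirm it in a crop and fit the poses.

```bash
python3 - <<'E'
from h import *
np.set_printoptions(precision=4,suppress=True)
s=cv2.imread("pics/side0.png");t=cv2.imread("pics/top0.png")
a=cv2.resize(s[140:250,260:360],(400,440),interpolation=3)[:300]
c=lambda im,x,y:cv2.resize(im[y:y+75,x:x+100],(400,300),interpolation=cv2.INTER_CUBIC)
im=np.vstack([np.hstack([c(s,262,145),c(t,210,145)]),np.hstack([c(s,385,315),c(t,390,190)])])
cv2.imwrite("pics/crop.png",cv2.convertScaleAbs(im,alpha=1.5))
print("hole",tri([288,170.5],[250.8,194.1]),onz("side",[288,170.5],.18),onz("top",[250.8,194.1],.18))
print("tab",tri([312.1,172.1],[271.6,182.1]),onz("side",[312.1,172.1],.204))
print("sthole",onz("side",[431.2,348.1],.094),onz("top",[442.6,228.8],.094))
print("grip",onz("side",[438.8,343.1],.122),onz("top",[440,227],.122))
E
```

```text
hole (array([0.5927, 0.1621, 0.1861]), np.float64(0.008901840818956213)) [0.5941 0.1713 0.18  ] [0.5971 0.1604 0.18  ]
tab (array([0.6189, 0.1149, 0.1952]), np.float64(0.008491472186909562)) [0.6075 0.1084 0.204 ]
sthole [ 0.5299 -0.28    0.094 ] [ 0.5275 -0.2932  0.094 ]
grip [ 0.529  -0.2893  0.122 ] [ 0.5299 -0.2799  0.122 ]
```

View pics/crop.png

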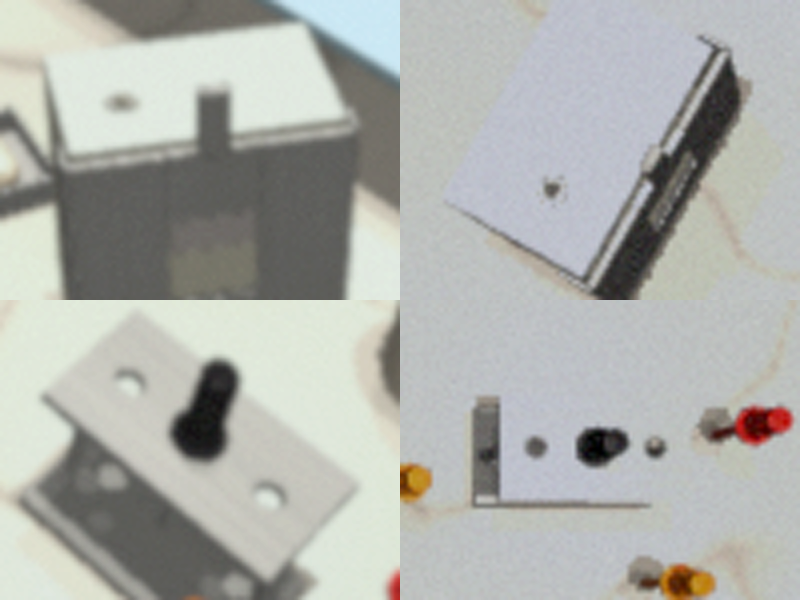

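The crop confirms it: the black pin is seated in the middle hole, between two empty holes. The network marks are a few pixels off, so I'll fit the poses from the features visible in the crop.

```bash
python3 - <<'E'
from h import *
from scipy.optimize import least_squares
np.set_printoptions(precision=4,suppress=True)
off={"sd":("side",262,145,0,0),"td":("top",210,145,400,0),"ss":("side",385,315,0,300),"ts":("top",390,190,400,300)}
def px(k,x,y):
    c,a,b,u,v=off[k]; return c,np.array([(x-u+.5)/4-.5+a,(y-v+.5)/4-.5+b])
def fit(obs,x0):
    def P(p,m): c,s=np.cos(p[2]),np.sin(p[2]); return [p[0]+c*m[0]-s*m[1],p[1]+s*m[0]+c*m[1],m[2]]
    def r(p): return np.concatenate([proj(c,P(p,np.array(m)/1e3))-q for (c,q),m in obs])
    s=least_squares(r,x0,loss="soft_l1"); print(s.x,"\n",r(s.x).reshape(-1,2)); return s.x,P
D=[(px("sd",121,102),(2,40,180)),(px("td",552,188),(2,40,180)),
(px("sd",45,62),(55,75,180)),(px("sd",305,25),(55,-75,180)),
(px("td",447,203),(55,75,180)),(px("td",583,280),(-37,75,180)),
(px("sd",214,88),(-43,0,216)),(px("td",655,155),(-43,0,216))]
p,P=fit(D,[.6,.12,1.]);h=P(p,(.002,.04,.18));print("hole",h,"tab",P(p,(-.043,0,.204)))
S=[(px("ss",130,382),(0,36,94)),(px("ss",269,495),(0,-36,94)),(px("ts",536,447),(0,36,94)),(px("ts",655,447),(0,-36,94)),(px("ss",218,372),(0,0,142)),(px("ts",617,441),(0,0,142))]
p,P=fit(S,[.53,-.28,0.])
for c in("side","top"):
  for q in("tumbler","trimmer","comb","soap_dish"):
    r=env.mark_of(q,c); print(c,q,[onz(c,a["position"],0)[:2] for a in r[:1]])
E
```

```text
[0.635  0.144  1.0664] 
 [[ 0.4251  0.3918]
 [ 1.0883  0.7467]
 [-0.6173 -1.5243]
 [-0.1742 -0.5501]
 [-0.7453 -0.9919]
 [ 0.6775 -0.3132]
 [ 0.077  -0.2047]
 [-0.0735  0.8931]]
hole [np.float64(0.600981560461305), np.float64(0.16512660005157287), 0.18] tab [np.float64(0.6142502478971632), np.float64(0.1063989069781216), 0.204]
[ 0.5327 -0.2836  0.0039] 
 [[-0.1272 -0.3585]
 [-0.0498 -0.3648]
 [ 0.1064  0.2001]
 [ 0.1254  0.3137]
 [ 0.6822  0.0651]
 [-0.1407  0.411 ]]
side tumbler [array([ 0.7003, -0.324 ])]
side trimmer [array([0.4043, 0.281 ])]
side comb [array([ 0.3406, -0.207 ])]
side soap_dish [array([0.606 , 0.3723])]
top tumbler [array([ 0.705 , -0.3209])]
top trimmer [array([0.4089, 0.2758])]
top comb [array([ 0.5318, -0.3128])]
top soap_dish [array([0.6124, 0.3614])]
```

```bash
cat >> h.py <<'E'
from scipy.spatial.transform import Rotation as R
def st():
    o=env.get_obs(); r=R.from_quat(o["tcp_rot"]).as_matrix()
    y=r[:,1]; print("t %.2f"%o["clock"],"pos",np.round(np.array(o["ee_pos"])*1e3,1),"yaw(tool y) %.3f"%np.arctan2(y[1],y[0]),"F",np.round(o["wrist_force"],2),"open %.1f"%(o["opening"]*1e3),"z",np.round(r[:,2],3)); return o,r
def go(P,yaw):
    o,r=st(); d=r.T@(np.array(P)-o["ee_pos"]); y=r[:,1]
    print("shift mm",np.round(d*1e3,1),"turn %.3f"%((np.arctan2(y[1],y[0])-yaw+np.pi)%(2*np.pi)-np.pi))
E
python3 - <<'E'
from h import *
for a,b in(([492,380],[482,220]),([431,400],[460,260]),([377,312],[391,236])): print(tri(a,b))
go([.5327,-.2836,.26],0)
E
```

```text
(array([ 0.54751009, -0.3824551 ,  0.10816265]), np.float64(0.0030866549606695533))
(array([ 0.45345082, -0.33482667,  0.098998  ]), np.float64(0.003393688850317426))
(array([ 0.51091212, -0.16975979,  0.09913498]), np.float64(0.005918033747588817))
t 1.30 pos [279.  559.2 219.4] yaw(tool y) 1.108 F [ 0.    2.01 -0.26] open 93.9 z [-0. -0. -1.]
shift mm [-603.3 -640.9  -40.5] turn 1.108
```

Call:
{"fn": "apply_moves", "kwargs": {
  "targets": "-0.06 -300 -320 -60 1.1;-0.06 -300 -320 -60 1.1;-0.06 -300 -320 -60 1.1;-0.06 -300 -320 -60 1.1;-0.06 -300 -320 -60 1.1;-0.06 -300 -320 -60 1.1;-0.06 -300 -320 -60 1.1;-0.06 -300 -320 -60 1.1"
}}

```text
clock: 2.1
ee_pos: [0.3927, 0.1776, 0.2742]
tcp_rot: [0.706, 0.708, 0.0, -0.0]
wrist_force: [1.1, 0.5, 0.6]
opening: 0.0499
finger_force: 0.0
```

```bash
python3 - <<'E'
from h import *
go([.5327,-.2836,.22],0)
E
```

```text
t 2.10 pos [392.7 177.6 274.2] yaw(tool y) 0.002 F [1.05 0.47 0.64] open 49.9 z [ 0.     0.001 -1.   ]
shift mm [-461.6  139.    53.9] turn 0.002
```

Call:
{"fn": "apply_moves", "kwargs": {
  "targets": "-0.06 -461 139 34 0;-0.06 -461 139 34 0;-0.06 -461 139 34 0;-0.06 -461 139 34 0;-0.06 -461 139 34 0;-0.06 -461 139 34 0;-0.06 -461 139 34 0;-0.06 -461 139 34 0"
}}

```text
clock: 2.9
ee_pos: [0.5112, -0.2034, 0.2456]
tcp_rot: [0.704, 0.71, 0.0, 0.0]
wrist_force: [0.5, 1.2, 0.9]
opening: 0.0499
finger_force: 0.0
```

Call:
{"fn": "apply_moves", "kwargs": {
  "targets": "-0.06 -70 20 0 0;-0.06 -70 20 0 0;-0.06 -70 20 0 0;-0.06 -70 20 0 0"
}}

```text
clock: 3.3
ee_pos: [0.5311, -0.2714, 0.2452]
tcp_rot: [0.704, 0.71, -0.0, -0.0]
wrist_force: [-0.2, -0.1, 0.0]
opening: 0.0497
finger_force: 0.0
```

```bash
python3 - <<'E'
from h import *
go([.5327,-.2836,.12],0)
E
```

```text
t 3.30 pos [ 531.1 -271.4  245.2] yaw(tool y) 0.007 F [-0.17 -0.14  0.01] open 49.7 z [-0.001  0.    -1.   ]
shift mm [-12.2   1.6 125.2] turn 0.007
```

Call:
{"fn": "apply_moves", "kwargs": {
  "targets": "-0.06 -12 2 40 0.007;-0.06 -12 2 80 0.007;-0.06 -12 2 110 0.007;-0.06 -12 2 124 0.007;-0.06 -12 2 124 0.007"
}}

```text
clock: 3.8
ee_pos: [0.533, -0.2821, 0.1206]
tcp_rot: [0.706, 0.708, -0.0, -0.001]
wrist_force: [1.0, 0.2, 0.1]
opening: 0.0499
finger_force: 0.0
```

```bash
python3 - <<'E'
from h import *
go([.5327,-.2836,.12],0)
c=lambda n,x,y:cv2.resize(env.grab_frame(n)[y:y+75,x:x+100,::-1],(400,300),interpolation=cv2.INTER_CUBIC)
cv2.imwrite("pics/g.png",cv2.convertScaleAbs(np.hstack([c("side",385,300),c("top",390,190)]),alpha=1.5))
E
```

```text
t 3.80 pos [ 533.  -282.1  120.6] yaw(tool y) 0.002 F [1.03 0.22 0.07] open 49.9 z [-0.002  0.001 -1.   ]
shift mm [-1.5 -0.3  0.6] turn 0.002
```

View pics/g.png

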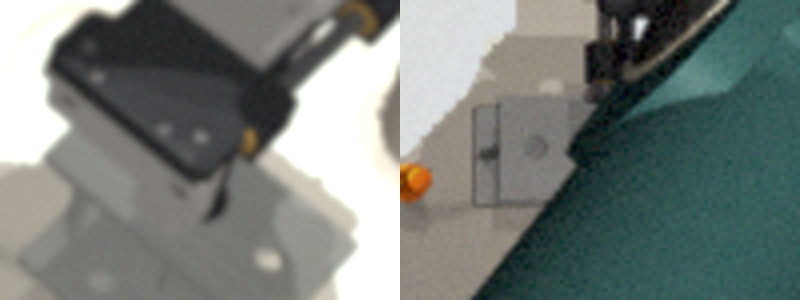

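The gripper hides the pin itself, but its position agrees with the fit to about 1.5 mm. Next I close on it and lift.

Call:
{"fn": "apply_moves", "kwargs": {
  "targets": "1 -1.5 0 0 0;1 -1.5 0 0 0;1 -1.5 0 0 0;1 -1.5 0 0 0;1 -1.5 0 0 0",
  "grip_force": 40
}}

```text
clock: 4.4
ee_pos: [0.5334, -0.2849, 0.1217]
tcp_rot: [0.707, 0.707, 0.0, 0.0]
wrist_force: [-0.2, -0.5, 3.0]
opening: 0.0156
finger_force: 40.0
```

Call:
{"fn": "apply_moves", "kwargs": {
  "targets": "1 0 0 -25 0;1 0 0 -50 0;1 0 0 -80 0;1 0 0 -110 0;1 0 0 -140 0;1 0 0 -165 0;1 0 0 -185 0;1 0 0 -185 0"
}}

```text
clock: 5.2
ee_pos: [0.534, -0.2855, 0.3091]
tcp_rot: [0.707, 0.707, 0.001, 0.002]
wrist_force: [0.5, 0.1, -1.2]
opening: 0.0157
finger_force: 40.0
```

```bash
python3 - <<'E'
from h import *
go([.601,.1651,.301],0)
c=lambda n,x,y:cv2.resize(env.grab_frame(n)[y:y+150,x:x+200,::-1],(400,300),interpolation=cv2.INTER_CUBIC)
cv2.imwrite("pics/l.png",cv2.convertScaleAbs(np.hstack([c("side",385,225),c("top",390,150)]),alpha=1.5))
E
```

```text
t 5.20 pos [ 534.  -285.5  309.1] yaw(tool y) 0.001 F [ 0.55  0.14 -1.21] open 15.7 z [ 0.003 -0.001 -1.   ]
shift mm [450.6  67.4   7.7] turn 0.001
```

View pics/l.png

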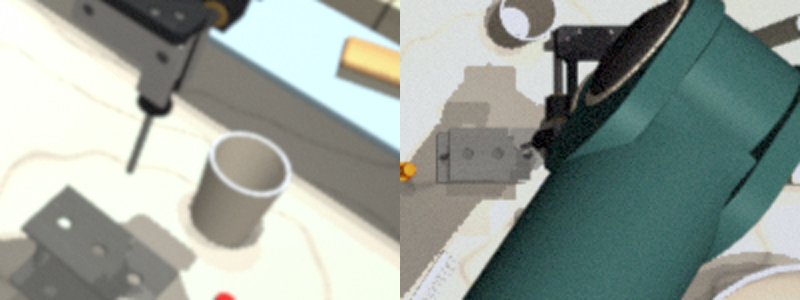

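```bash
python3 - <<'E'
from h import *
print(proj("side",[.534,-.2855,.2014]),"seen",onz("side",[450,310],.2014))
E
```

```text
[449.45165619 311.1051436 ] seen [ 0.53628524 -0.28484822  0.2014    ]
```

Call:
{"fn": "apply_moves", "kwargs": {
  "targets": "1 40 6 -40 0;1 90 14 -40 0;1 140 21 -40 0;1 190 28 -40 0;1 240 36 -40 0;1 290 43 -40 0;1 340 51 -40 0;1 390 58 -40 0"
}}

```text
clock: 6.1
ee_pos: [0.5893, 0.0985, 0.3453]
tcp_rot: [0.707, 0.708, -0.001, -0.0]
wrist_force: [0.8, -0.5, 0.3]
opening: 0.0149
finger_force: 40.0
```

Call:
{"fn": "apply_moves", "kwargs": {
  "targets": "1 40 7 0 0;1 60 9 20 0;1 60 9 32 0;1 60 9 32 0;1 60 9 32 0"
}}

```text
clock: 6.6
ee_pos: [0.5987, 0.1549, 0.3144]
tcp_rot: [0.707, 0.707, -0.0, 0.0]
wrist_force: [0.0, -1.1, 0.6]
opening: 0.0151
finger_force: 40.0
```

```bash
python3 - <<'E'
from h import *
go([.601,.1651,.301],0)
c=lambda n,x,y:cv2.resize(env.grab_frame(n)[y:y+75,x:x+100,::-1],(400,300),interpolation=cv2.INTER_CUBIC)
cv2.imwrite("pics/h1.png",cv2.convertScaleAbs(np.hstack([c("side",245,130),c("top",200,145)]),alpha=1.5))
E
```

```text
t 6.60 pos [598.7 154.9 314.4] yaw(tool y) -0.001 F [ 0.   -1.07  0.6 ] open 15.1 z [-0.001 -0.001 -1.   ]
shift mm [10.2  2.3 13.4] turn -0.001
```

View pics/h1.png

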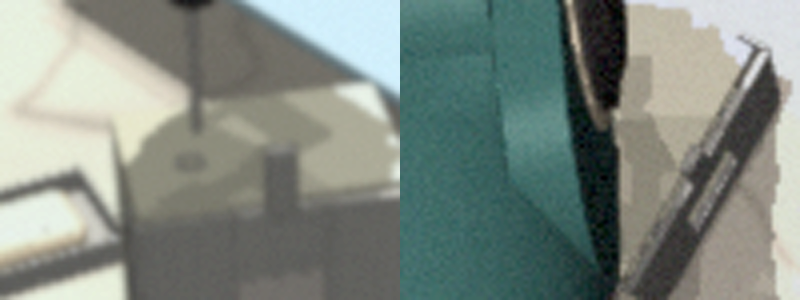

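```bash
python3 - <<'E'
from h import *
np.set_printoptions(precision=4,suppress=True)
h=onz("side",[292.1,169.9],.18);t=onz("side",[293.6,161.9],.2067)
print(h,t,"move",h-t)
E
```

```text
[0.6021 0.1671 0.18  ] [0.5997 0.1578 0.2067] move [ 0.0024  0.0093 -0.0267]
```

Call:
{"fn": "apply_moves", "kwargs": {
  "targets": "1 5 1.5 0 0;1 9.7 2.4 0 0;1 9.7 2.4 10 0;1 9.7 2.4 20 0;1 9.7 2.4 20 0;1 9.7 2.4 20 0"
}}

```text
clock: 7.3
ee_pos: [0.6009, 0.1658, 0.2941]
tcp_rot: [0.707, 0.707, -0.0, -0.0]
wrist_force: [0.7, 0.7, 0.1]
opening: 0.0151
finger_force: 40.0
```

```bash
python3 - <<'E'
from h import *
st()
f=[env.grab_frame("side").astype(float) for _ in range(4)]
f=np.mean(f,0)[150:190,265:318,::-1]
cv2.imwrite("pics/h2.png",cv2.convertScaleAbs(cv2.resize(f,None,fx=14,fy=14,interpolation=cv2.INTER_CUBIC),alpha=1.6))
o,_=st();z=o["ee_pos"][2]-.1077
print(z,[proj("side",[.6011,.1646,a]) for a in(.18,z)])
E
```

```text
t 7.30 pos [600.9 165.8 294.1] yaw(tool y) 0.001 F [0.71 0.74 0.07] open 15.1 z [-0.001 -0.    -1.   ]
t 7.50 pos [601.2 166.  294.8] yaw(tool y) 0.001 F [ 0.07 -0.52 -0.94] open 15.2 z [ 0.  0. -1.]
0.18711932979918067 [array([292.49979548, 170.60501578]), array([292.38231759, 167.88061913])]
```

View pics/h2.png

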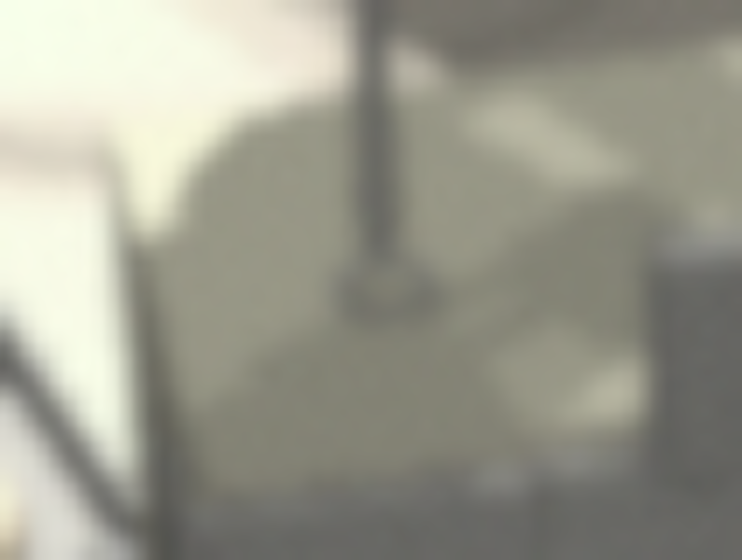

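Hole centre is at about (388,288) in the crop, with the pin tip at (378,258). After allowing for the drop, the tip needs about 1 mm to the right. I'll correct that and lower slowly.

Call:
{"fn": "apply_moves", "kwargs": {
  "targets": "1 -0.6 0.6 0 0;1 -0.6 0.6 3 0;1 -0.6 0.6 5 0;1 -0.6 0.6 6 0;1 -0.6 0.6 7 0;1 -0.6 0.6 8 0;1 -0.6 0.6 8 0"
}}

```text
clock: 8.2
ee_pos: [0.6016, 0.1654, 0.2864]
tcp_rot: [0.707, 0.707, -0.0, 0.0]
wrist_force: [0.6, 0.0, -0.3]
opening: 0.0154
finger_force: 40.0
```

Call:
{"fn": "apply_moves", "kwargs": {
  "targets": "1 0 0 0.5 0;1 0 0 1 0;1 0 0 1 0;1 0 0 1 0"
}}

```text
clock: 8.6
ee_pos: [0.6017, 0.1654, 0.2855]
tcp_rot: [0.707, 0.707, -0.0, 0.0]
wrist_force: [0.2, -0.5, -0.7]
opening: 0.0157
finger_force: 40.0
```

Call:
{"fn": "apply_moves", "kwargs": {
  "targets": "1 0 0 1 0;1 0 0 2 0;1 0 0 2 0;1 0 0 2 0"
}}

```text
clock: 9.0
ee_pos: [0.6017, 0.1654, 0.2834]
tcp_rot: [0.707, 0.707, -0.0, 0.0]
wrist_force: [0.6, -0.2, 0.2]
opening: 0.0152
finger_force: 40.0
```

Call:
{"fn": "apply_moves", "kwargs": {
  "targets": "1 0 0 1 0;1 0 0 2 0;1 0 0 3 0;1 0 0 3 0"
}}

```text
clock: 9.4
ee_pos: [0.6016, 0.1654, 0.2803]
tcp_rot: [0.707, 0.707, -0.0, -0.0]
wrist_force: [-0.2, 0.1, -0.3]
opening: 0.015
finger_force: 40.0
```

Call:
{"fn": "apply_moves", "kwargs": {
  "targets": "1 0 0 1.5 0;1 0 0 3 0;1 0 0 4.5 0;1 0 0 5 0;1 0 0 5 0"
}}

```text
clock: 9.9
ee_pos: [0.6016, 0.1654, 0.2754]
tcp_rot: [0.707, 0.707, -0.0, -0.0]
wrist_force: [-0.3, -0.5, 0.1]
opening: 0.0154
finger_force: 40.0
```

Call:
{"fn": "apply_moves", "kwargs": {
  "targets": "1 0 0 1 0;1 0 0 2 0;1 0 0 2 0"
}}

```text
clock: 10.2
ee_pos: [0.6016, 0.1654, 0.2734]
tcp_rot: [0.707, 0.707, -0.0, -0.0]
wrist_force: [0.2, 0.0, -0.3]
opening: 0.0154
finger_force: 40.0
```

Call:
{"fn": "apply_moves", "kwargs": {
  "targets": "1 0 0 1 0;1 0 0 2 0;1 0 0 2 0"
}}

```text
clock: 10.5
ee_pos: [0.6016, 0.1655, 0.2713]
tcp_rot: [0.707, 0.707, -0.0, -0.0]
wrist_force: [0.3, -0.9, 0.1]
opening: 0.0154
finger_force: 40.0
```

Depth is 16.4 mm with no contact yet. I'll keep searching in batches of at most 4 mm.

Call:
{"fn": "apply_moves", "kwargs": {
  "targets": "1 0 0 1 0;1 0 0 2 0;1 0 0 2 0"
}}

```text
clock: 10.8
ee_pos: [0.6016, 0.1654, 0.2693]
tcp_rot: [0.707, 0.707, -0.0, -0.0]
wrist_force: [-0.3, -0.6, -0.2]
opening: 0.0153
finger_force: 40.0
```

Call:
{"fn": "apply_moves", "kwargs": {
  "targets": "1 0 0 1 0;1 0 0 2 0;1 0 0 2 0"
}}

```text
clock: 11.1
ee_pos: [0.6016, 0.1654, 0.2673]
tcp_rot: [0.707, 0.707, -0.0, -0.0]
wrist_force: [-0.3, 0.1, -0.5]
opening: 0.015
finger_force: 40.0
```

Call:
{"fn": "apply_moves", "kwargs": {
  "targets": "1 0 0 1 0;1 0 0 2 0;1 0 0 2 0"
}}

```text
clock: 11.4
ee_pos: [0.6016, 0.1654, 0.2653]
tcp_rot: [0.707, 0.707, -0.0, -0.0]
wrist_force: [0.9, 0.1, -0.5]
opening: 0.0149
finger_force: 40.0
```

Call:
{"fn": "apply_moves", "kwargs": {
  "targets": "1 0 0 1 0;1 0 0 2 0;1 0 0 2 0"
}}

```text
clock: 11.7
ee_pos: [0.6016, 0.1655, 0.2633]
tcp_rot: [0.707, 0.707, -0.0, -0.0]
wrist_force: [-0.4, -0.6, -0.1]
opening: 0.0155
finger_force: 40.0
```

Call:
{"fn": "apply_moves", "kwargs": {
  "targets": "1 0 0 1 0;1 0 0 2 0;1 0 0 2 0"
}}

```text
clock: 12.0
ee_pos: [0.6016, 0.1654, 0.2613]
tcp_rot: [0.707, 0.707, -0.0, 0.0]
wrist_force: [0.1, 0.6, -0.4]
opening: 0.0157
finger_force: 40.0
```

Call:
{"fn": "apply_moves", "kwargs": {
  "targets": "1 0 0 1 0;1 0 0 2 0;1 0 0 2 0"
}}

```text
clock: 12.3
ee_pos: [0.6016, 0.1654, 0.2594]
tcp_rot: [0.707, 0.707, -0.0, -0.0]
wrist_force: [-0.6, 1.2, -0.5]
opening: 0.0153
finger_force: 40.0
```

Depth is 28.3 mm and the force is still zero.

Call:
{"fn": "apply_moves", "kwargs": {
  "targets": "1 0 0 1 0;1 0 0 2 0;1 0 0 2 0"
}}

```text
clock: 12.6
ee_pos: [0.6016, 0.1654, 0.2573]
tcp_rot: [0.707, 0.707, -0.0, -0.0]
wrist_force: [-0.0, -0.2, -0.4]
opening: 0.015
finger_force: 40.0
```

Call:
{"fn": "apply_moves", "kwargs": {
  "targets": "1 0 0 1 0;1 0 0 2 0;1 0 0 2 0"
}}

```text
clock: 12.9
ee_pos: [0.6016, 0.1654, 0.2553]
tcp_rot: [0.707, 0.707, -0.0, 0.0]
wrist_force: [-0.0, -0.6, -0.4]
opening: 0.0151
finger_force: 40.0
```

Call:
{"fn": "apply_moves", "kwargs": {
  "targets": "1 0 0 1 0;1 0 0 2 0;1 0 0 2 0"
}}

```text
clock: 13.2
ee_pos: [0.6017, 0.1655, 0.2534]
tcp_rot: [0.707, 0.707, -0.0, 0.0]
wrist_force: [-1.1, -0.0, 0.2]
opening: 0.0154
finger_force: 40.0
```

Call:
{"fn": "apply_moves", "kwargs": {
  "targets": "1 0 0 1 0;1 0 0 2 0;1 0 0 2 0"
}}

```text
clock: 13.5
ee_pos: [0.6018, 0.1655, 0.2518]
tcp_rot: [0.707, 0.707, 0.0, 0.0]
wrist_force: [-1.0, -0.2, 5.3]
opening: 0.0154
finger_force: 40.0
```

Contact: 5.3 N at about 36 mm depth. From here I use 1 mm steps.

Call:
{"fn": "apply_moves", "kwargs": {
  "targets": "1 0 0 0.5 0;1 0 0 1 0;1 0 0 1 0"
}}

```text
clock: 13.8
ee_pos: [0.6016, 0.1654, 0.2504]
tcp_rot: [0.707, 0.707, -0.0, 0.0]
wrist_force: [0.3, 0.3, 1.2]
opening: 0.0152
finger_force: 40.0
```

Call:
{"fn": "apply_moves", "kwargs": {
  "targets": "1 0 0 0.5 0;1 0 0 1 0;1 0 0 1 0"
}}

```text
clock: 14.1
ee_pos: [0.6015, 0.1654, 0.2492]
tcp_rot: [0.707, 0.707, -0.0, -0.0]
wrist_force: [0.3, 0.2, -0.8]
opening: 0.0152
finger_force: 40.0
```

Call:
{"fn": "apply_moves", "kwargs": {
  "targets": "1 0 0 0.5 0;1 0 0 0.5 0"
}}

```text
clock: 14.3
ee_pos: [0.6016, 0.1654, 0.2488]
tcp_rot: [0.707, 0.707, -0.0, -0.0]
wrist_force: [0.1, -1.2, -0.7]
opening: 0.0152
finger_force: 40.0
```

Call:
{"fn": "apply_moves", "kwargs": {
  "targets": "1 0 0 0.5 0;1 0 0 0.5 0"
}}

```text
clock: 14.5
ee_pos: [0.6016, 0.1654, 0.2484]
tcp_rot: [0.707, 0.707, -0.0, 0.0]
wrist_force: [-0.5, 0.0, -0.3]
opening: 0.0154
finger_force: 40.0
```

```bash
python3 - <<'E'
from h import *
for _ in range(3): env.grab_frame("side"); o,r=st()
o,r=st();cv2.imwrite("pics/p.png",cv2.convertScaleAbs(cv2.resize(env.grab_frame("side")[125:200,245:345,::-1],None,fx=6,fy=6,interpolation=cv2.INTER_CUBIC),alpha=1.5))
E
```

```text
t 14.55 pos [601.6 165.4 248.5] yaw(tool y) 0.001 F [ 1.13  0.39 -0.18] open 15.2 z [-0. -0. -1.]
t 14.60 pos [601.7 165.4 248.5] yaw(tool y) 0.001 F [ 0.22 -0.56 -0.07] open 15.2 z [-0. -0. -1.]
t 14.65 pos [601.7 165.4 248.5] yaw(tool y) 0.001 F [-0.15  0.2  -0.58] open 15.3 z [ 0. -0. -1.]
t 14.65 pos [601.7 165.4 248.5] yaw(tool y) 0.001 F [-0.15  0.2  -0.58] open 15.3 z [ 0. -0. -1.]
```

View pics/p.png

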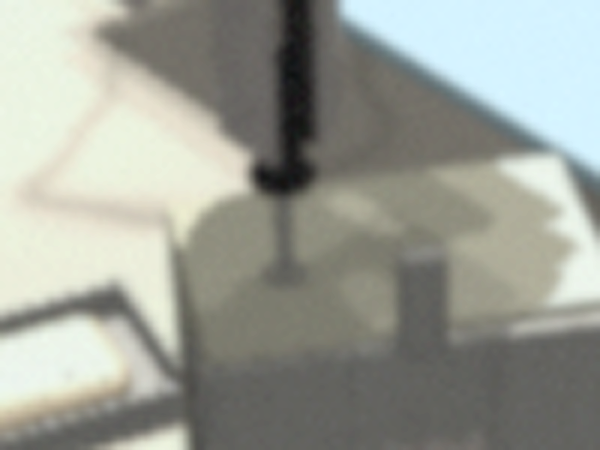

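The pin is in the hole and the force has stayed at zero for several readings, where an untripped catch would push back. So it has tripped. Now I withdraw the pin and return it to the stand.

Call:
{"fn": "apply_moves", "kwargs": {
  "targets": "1 0 0 -10 0;1 0 0 -25 0;1 0 0 -45 0;1 0 0 -70 0;1 0 0 -95 0;1 0 0 -95 0"
}}

```text
clock: 15.3
ee_pos: [0.6029, 0.1653, 0.3482]
tcp_rot: [0.707, 0.707, 0.003, 0.001]
wrist_force: [0.2, -0.3, -1.0]
opening: 0.0154
finger_force: 40.0
```

Call:
{"fn": "apply_moves", "kwargs": {
  "targets": "1 -30 -5 0 0;1 -80 -12 0 0;1 -130 -20 0 0;1 -180 -27 0 0;1 -230 -35 0 0;1 -280 -42 0 0;1 -330 -50 0 0;1 -380 -58 0 0"
}}

```text
clock: 16.1
ee_pos: [0.544, -0.2125, 0.3443]
tcp_rot: [0.707, 0.708, 0.0, 0.0]
wrist_force: [0.6, 0.0, -0.1]
opening: 0.0154
finger_force: 40.0
```

```bash
python3 - <<'E'
from h import *
go([.5330,-.2843,.23],0)
E
```

```text
t 16.10 pos [ 544.  -212.5  344.3] yaw(tool y) 0.001 F [ 0.63  0.05 -0.08] open 15.4 z [ 0.001  0.    -1.   ]
shift mm [-71.8 -11.2 114.3] turn 0.001
```

Call:
{"fn": "apply_moves", "kwargs": {
  "targets": "1 -40 -6 20 0;1 -65 -9 50 0;1 -70 -10.5 85 0;1 -70 -10.5 110 0;1 -70 -10.5 122 0;1 -70 -10.5 122 0;1 -70 -10.5 122 0"
}}

```text
clock: 16.8
ee_pos: [0.5348, -0.2808, 0.2229]
tcp_rot: [0.707, 0.708, 0.0, 0.001]
wrist_force: [0.2, 0.3, 0.1]
opening: 0.015
finger_force: 40.0
```

```bash
python3 - <<'E'
from h import *
go([.5330,-.2843,.23],0)
o,_=st();z=o["ee_pos"][2]-.1077;print(proj("side",[.533,-.2843,z]),proj("side",[.5327,-.2836,.094]))
cv2.imwrite("pics/q.png",cv2.convertScaleAbs(cv2.resize(env.grab_frame("side")[315:375,395:475,::-1],None,fx=9,fy=9,interpolation=cv2.INTER_CUBIC),alpha=1.8))
E
```

```text
t 16.80 pos [ 534.8 -280.8  222.9] yaw(tool y) 0.001 F [0.24 0.32 0.14] open 15.0 z [ 0.001 -0.001 -1.   ]
shift mm [-3.5 -1.8 -7.1] turn 0.001
t 16.80 pos [ 534.8 -280.8  222.9] yaw(tool y) 0.001 F [0.24 0.32 0.14] open 15.0 z [ 0.001 -0.001 -1.   ]
[436.95244144 341.88965201] [433.98756018 348.52134786]
```

View pics/q.png

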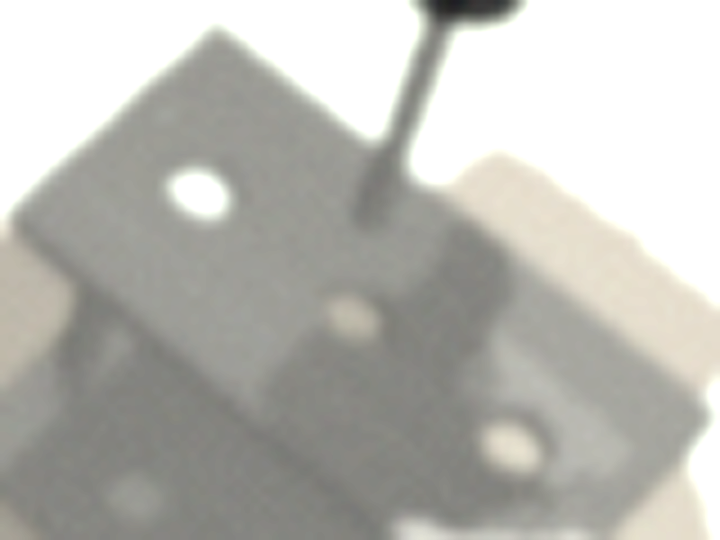

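```bash
python3 - <<'E'
from h import *
t=onz("side",[435.1,338.8],.1152);h=onz("side",[433.7,349.6],.094)
print(proj("side",[.5348,-.2808,.1152]),t,h,h-t)
E
```

```text
[435.89867226 339.85668336] [ 0.53544047 -0.27868919  0.1152    ] [ 0.53069282 -0.28452951  0.094     ] [-0.00474765 -0.00584031 -0.0212    ]
```

Call:
{"fn": "apply_moves", "kwargs": {
  "targets": "1 -4.6 -2.4 0 0;1 -4.6 -2.4 8 0;1 -4.6 -2.4 14 0;1 -4.6 -2.4 18 0;1 -4.6 -2.4 21 0;1 -4.6 -2.4 22 0;1 -4.6 -2.4 23 0;1 -4.6 -2.4 23 0"
}}

```text
clock: 17.65
ee_pos: [0.5319, -0.2853, 0.1985]
tcp_rot: [0.707, 0.707, -0.0, 0.0]
wrist_force: [-0.6, 0.2, 0.1]
opening: 0.0154
finger_force: 40.0
```

Call:
{"fn": "apply_moves", "kwargs": {
  "targets": "1 0 0 2 0;1 0 0 4 0;1 0 0 4 0"
}}

```text
clock: 17.95
ee_pos: [0.5318, -0.2852, 0.1942]
tcp_rot: [0.707, 0.707, -0.0, -0.0]
wrist_force: [0.5, -0.2, -0.2]
opening: 0.0156
finger_force: 40.0
```

Call:
{"fn": "apply_moves", "kwargs": {
  "targets": "1 0.5 0.5 10 0;1 0.5 0.5 20 0;1 0.5 0.5 30 0;1 0.5 0.5 40 0;1 0.5 0.5 50 0;1 0.5 0.5 60 0;1 0.5 0.5 66 0;1 0.5 0.5 68 0"
}}

```text
clock: 18.75
ee_pos: [0.5321, -0.2847, 0.1257]
tcp_rot: [0.707, 0.707, -0.0, -0.0]
wrist_force: [-0.4, 0.7, 0.2]
opening: 0.0158
finger_force: 40.0
```

Call:
{"fn": "apply_moves", "kwargs": {
  "targets": "1 0 0 1 0;1 0 0 2 0;1 0 0 3 0;1 0 0 3 0"
}}

```text
clock: 19.15
ee_pos: [0.5324, -0.2848, 0.1237]
tcp_rot: [0.707, 0.707, 0.0, 0.0]
wrist_force: [-0.5, -0.9, 0.4]
opening: 0.0155
finger_force: 40.0
```

Call:
{"fn": "apply_moves", "kwargs": {
  "targets": "1 0 0 0.7 0;1 0 0 1.5 0;1 0 0 1.5 0"
}}

```text
clock: 19.45
ee_pos: [0.5323, -0.2848, 0.1219]
tcp_rot: [0.707, 0.707, -0.0, -0.0]
wrist_force: [0.5, 0.7, -0.2]
opening: 0.0149
finger_force: 40.0
```

Call:
{"fn": "apply_moves", "kwargs": {
  "targets": "1 0 0 0.5 0;1 0 0 1 0;1 0 0 1 0"
}}

```text
clock: 19.75
ee_pos: [0.5324, -0.2849, 0.1217]
tcp_rot: [0.707, 0.707, 0.0, 0.0]
wrist_force: [-3.9, 2.7, 10.9]
opening: 0.0152
finger_force: 40.0
```

The collar is seated. Now I release and lift clear.

Call:
{"fn": "apply_moves", "kwargs": {
  "targets": "1 0 0 -0.7 0;-0.06 0 0 -0.7 0;-0.06 0 0 -0.7 0;-0.06 0 0 -0.7 0;-0.06 0 0 -0.7 0"
}}

```text
clock: 20.25
ee_pos: [0.5323, -0.2848, 0.1217]
tcp_rot: [0.707, 0.707, -0.0, -0.0]
wrist_force: [1.1, 1.0, 0.1]
opening: 0.0441
finger_force: 0.0
```

Call:
{"fn": "apply_moves", "kwargs": {
  "targets": "-0.06 0 0 -20 0;-0.06 0 0 -50 0;-0.06 0 0 -85 0;-0.06 0 0 -130 0;-0.06 0 0 -180 0;0.3 0 0 -200 0;0.3 0 0 -200 0"
}}

```text
clock: 20.95
ee_pos: [0.5331, -0.2855, 0.3248]
tcp_rot: [0.707, 0.707, 0.001, 0.002]
wrist_force: [-0.2, -0.3, 0.0]
opening: 0.037
finger_force: 0.0
```

```bash
python3 - <<'E'
from h import *
y=1.0664;ux=np.array([np.cos(y),np.sin(y)]);tab=np.array([.6143,.1064])
print("over tab",tab); go([*tab,.30],y)
for d in(30,0,-60,-120,-175,-215+43): print(d,tab+ux*d/1e3)
cv2.imwrite("pics/r.png",cv2.convertScaleAbs(env.grab_frame("side")[:,:,::-1],alpha=1.4))
E
```

```text
over tab [0.6143 0.1064]
t 20.95 pos [ 533.1 -285.5  324.8] yaw(tool y) 0.001 F [-0.22 -0.28  0.04] open 37.0 z [ 0.004 -0.001 -1.   ]
shift mm [391.8  81.5  24.6] turn -1.065
30 [0.62879837 0.13266399]
0 [0.6143 0.1064]
-60 [0.58530326 0.05387202]
-120 [0.55630652 0.00134403]
-175 [ 0.52972617 -0.04680662]
-172 [ 0.53117601 -0.04418022]
```

View pics/r.png

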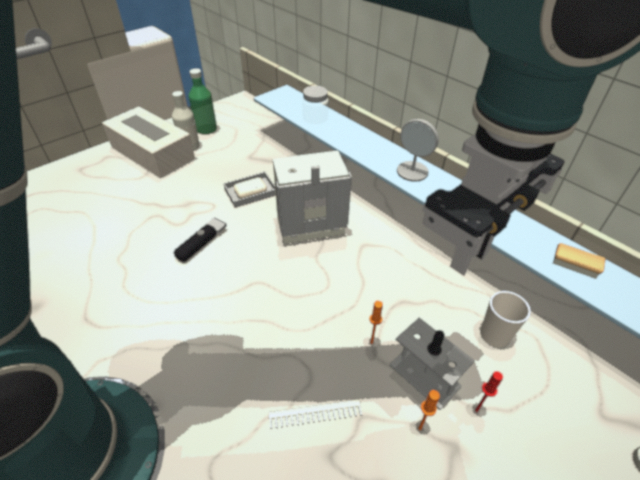

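The picture shows the pin back at (437,342), seated upright between the empty holes, with everything else unmoved. Next I put the closed fingers behind the tab.

Call:
{"fn": "apply_moves", "kwargs": {
  "targets": "1 50 11 0 -0.14;1 100 22 0 -0.28;1 150 33 0 -0.42;1 200 44 0 -0.56;1 250 55 0 -0.70;1 300 66 0 -0.84;1 350 78 0 -0.98;1 390 88 0 -1.065",
  "grip_force": 10
}}

```text
clock: 21.8
ee_pos: [0.6196, 0.1075, 0.3203]
tcp_rot: [0.247, 0.969, -0.0, -0.001]
wrist_force: [0.7, -0.1, 0.4]
opening: 0.0004
finger_force: 0.0
```

Call:
{"fn": "apply_moves", "kwargs": {
  "targets": "1 0 20 0 0;1 0 20 0 0"
}}

```text
clock: 22.0
ee_pos: [0.6295, 0.1264, 0.3192]
tcp_rot: [0.247, 0.969, -0.001, -0.001]
wrist_force: [-0.2, -0.8, -0.5]
opening: 0.0003
finger_force: 0.0
```

```bash
python3 - <<'E'
from h import *
go([.6261,.1279,.211],1.0664)
for k in range(0,17):
    t=min(k*.1,1.57); r=.165
    x=-r*np.sin(t)+.004*np.cos(t)+.0125; z=.032+r*np.cos(t)+.004*np.sin(t)
    print(k,round((x-.0245)*1e3,1),round((.211-z-.014)*1e3,1))
E
```

```text
t 22.00 pos [629.5 126.4 319.2] yaw(tool y) 1.071 F [-0.15 -0.79 -0.49] open 0.3 z [-0.003 -0.    -1.   ]
shift mm [ 3.400e+00 -1.000e-01  1.082e+02] turn 0.004
0 -8.0 -0.0
1 -24.5 0.4
2 -40.9 2.5
3 -56.9 6.2
4 -72.6 11.5
5 -87.6 18.3
6 -101.9 26.6
7 -115.2 36.2
8 -127.6 47.2
9 -138.8 59.3
10 -148.7 72.5
11 -157.2 86.6
12 -164.3 101.5
13 -169.9 117.0
14 -173.9 133.0
15 -176.3 149.3
16 -177.0 160.9
```

Lower beside the tab, then follow the arc.

Call:
{"fn": "apply_moves", "kwargs": {
  "targets": "1 3.4 1 35 0.004;1 3.4 1 70 0.004;1 3.4 1 95 0.004;1 3.4 1 107 0.004;1 3.4 1 107 0.004;1 3.4 1 107 0.004"
}}

```text
clock: 22.6
ee_pos: [0.6275, 0.1249, 0.2155]
tcp_rot: [0.252, 0.968, 0.0, 0.0]
wrist_force: [1.0, 0.2, -0.6]
opening: 0.0006
finger_force: 0.0
```

```bash
python3 - <<'E'
from h import *
go([.6261,.1279,.211],1.0664)
E
```

```text
t 22.60 pos [627.5 124.9 215.5] yaw(tool y) 1.061 F [ 0.96  0.19 -0.55] open 0.6 z [ 0.001 -0.    -1.   ]
shift mm [2.7 2.  4.5] turn -0.005
```

Call:
{"fn": "apply_moves", "kwargs": {
  "targets": "1 0 -6 0 0;1 0 -12 0 0;1 0 -16 0 0;1 0 -20 0 0;1 0 -25 0.5 0;1 0 -25 0.5 0"
}}

```text
clock: 23.2
ee_pos: [0.6147, 0.1027, 0.2143]
tcp_rot: [0.252, 0.968, -0.0, -0.0]
wrist_force: [-0.4, 0.1, -0.3]
opening: 0.0004
finger_force: 0.0
```

The cover moved past its 0.02 rad of play with almost no force, so it's free. I'll follow the arc.

Call:
{"fn": "apply_moves", "kwargs": {
  "targets": "1 1 -13.4 5.8 0;1 2 -29.4 9.5 0;1 2 -45 15 0;1 2 -60 21.6 0;1 2 -74.4 30 0;1 2 -87.7 39.5 0;1 2 -100 50.5 0;1 2 -111.3 62.6 0"
}}

```text
clock: 24.0
ee_pos: [0.5585, 0.0063, 0.1506]
tcp_rot: [0.252, 0.968, -0.0, 0.0]
wrist_force: [0.0, 1.0, 0.3]
opening: 0.0005
finger_force: 0.3
```

```bash
python3 - <<'E'
from h import *
st();env.grab_frame("side")
for q in("cover","cover_tab"): print(q,[(np.round(r["bbox"]).tolist(),round(r["confidence"],2)) for r in env.trace(q,"side")][:2])
print([(r["position"],r["confidence"]) for r in env.mark_of("cover_tab","side")])
y=1.0664;c,s=np.cos(y),np.sin(y)
for t in(0,.6,.9,1.1,1.57):
    x=-.043-.172*np.sin(t); print(t,proj("side",[.635+c*x,.144+s*x,.032+.172*np.cos(t)]))
E
```

```text
t 24.00 pos [558.5   6.3 150.6] yaw(tool y) 1.062 F [0.02 1.02 0.27] open 0.5 z [ 0. -0. -1.]
cover [([281.0, 219.0, 86.0, 27.0], 0.56)]
cover_tab [([278.0, 221.0, 89.0, 19.0], 0.95)]
[([330.0, 236.0], 0.56)]
0 [315.19533704 171.25108562]
0.6 [326.32402153 213.01669302]
0.9 [330.63326068 239.07569473]
1.1 [332.58452291 256.00375798]
1.57 [333.73595918 288.16495828]
```

Call:
{"fn": "apply_moves", "kwargs": {
  "targets": "1 0 -9.9 13.2 0;1 0 -18.4 27.3 0;1 0 -25.5 42.2 0;1 0 -31.1 57.7 0;1 0 -35.1 73 0;1 0 -37.5 86 0;1 0 -38 95 0;1 0 -38 96 0"
}}

```text
clock: 25.0
ee_pos: [0.5403, -0.0256, 0.0548]
tcp_rot: [0.251, 0.968, -0.0, -0.001]
wrist_force: [0.4, 0.7, -0.7]
opening: 0.0005
finger_force: 0.0
```

Call:
{"fn": "apply_moves", "kwargs": {
  "targets": "1 0 0 1 0;1 0 0 2 0;1 0 0 2 0"
}}

```text
clock: 25.3
ee_pos: [0.5408, -0.0258, 0.054]
tcp_rot: [0.252, 0.968, 0.0, 0.0]
wrist_force: [1.0, 0.1, -0.0]
opening: 0.0003
finger_force: 0.0
```

Call:
{"fn": "apply_moves", "kwargs": {
  "targets": "1 0 0 1 0;1 0 0 2 0;1 0 0 2 0"
}}

```text
clock: 25.6
ee_pos: [0.5405, -0.0259, 0.0516]
tcp_rot: [0.252, 0.968, -0.0, 0.0]
wrist_force: [-0.7, -0.4, -0.3]
opening: 0.0006
finger_force: 0.0
```

Call:
{"fn": "apply_moves", "kwargs": {
  "targets": "1 0 0 1 0;1 0 0 1.5 0;1 0 0 1.5 0"
}}

```text
clock: 25.9
ee_pos: [0.5406, -0.026, 0.0503]
tcp_rot: [0.252, 0.968, 0.0, 0.0]
wrist_force: [-1.2, 1.1, 4.7]
opening: 0.0006
finger_force: 2.6
```

Call:
{"fn": "apply_moves", "kwargs": {
  "targets": "1 0 0 0.5 0;1 0 0 1 0;1 0 0 1 0"
}}

```text
clock: 26.2
ee_pos: [0.5407, -0.026, 0.0499]
tcp_rot: [0.252, 0.968, 0.0, 0.0]
wrist_force: [-6.8, 0.1, 18.7]
opening: 0.0003
finger_force: 9.4
```

The cover is on its stop at the expected height of 50 mm. Now I lift away and check.

Call:
{"fn": "apply_moves", "kwargs": {
  "targets": "1 0 0 -10 0;1 0 0 -40 0;1 0 0 -80 0;1 0 0 -120 0;1 0 -40 -160 0;1 0 -80 -190 0;1 0 -80 -190 0;1 0 -80 -190 0"
}}

```text
clock: 27.0
ee_pos: [0.5015, -0.0966, 0.2402]
tcp_rot: [0.253, 0.968, 0.0, 0.001]
wrist_force: [0.9, 0.2, -1.1]
opening: 0.0005
finger_force: 0.0
```

```bash
python3 - <<'E'
from h import *
st()
for n in("side","top"):
    env.grab_frame(n)
    for q in("cover_tab","pin_grip","pin"): print(n,q,[(np.round(r["position"],1).tolist(),round(r["confidence"],2)) for r in env.mark_of(q,n)][:5])
    print("pred grip",proj(n,[.5327,-.2836,.122]),"tab",proj(n,[.5315,-.0442,.032]))
E
```

```text
t 27.00 pos [501.5 -96.6 240.2] yaw(tool y) 1.060 F [ 0.88  0.22 -1.08] open 0.5 z [ 0.002  0.    -1.   ]
side cover_tab [([333.3, 289.8], 0.65)]
side pin_grip [([430.3, 401.1], 0.88), ([436.0, 341.5], 0.63), ([496.2, 378.2], 0.62), ([377.5, 311.6], 0.53)]
side pin [([374.0, 344.0], 0.73), ([419.1, 427.2], 0.72), ([421.4, 371.6], 0.69), ([478.7, 409.3], 0.67)]
pred grip [437.32564693 339.46534316] tab [333.8679687  288.09579066]
top cover_tab [([340.5, 227.7], 0.91)]
top pin_grip [([442.5, 224.9], 0.59), ([462.1, 263.9], 0.54), ([484.5, 222.0], 0.54), ([429.5, 227.9], 0.28)]
top pin [([451.8, 259.3], 0.59), ([467.3, 220.7], 0.58), ([445.4, 166.6], 0.43), ([429.6, 226.4], 0.42)]
pred grip [441.55269741 225.84553077] tab [338.7011809  227.94447337]
```

The cover tab and the pin are both where they should be, and the robot is touching nothing. Handing in.

```bash
python3 -c "
from bench import env
print(env.finish_job())"
```

```text
the job is handed in; nothing more can be done
None
```

The job is handed in at about 27 s: the catch tripped at about 36 mm depth (highest reading 5.3 N), the cover is fully open on its stop, and the pin is back in the stand's middle hole on its collar; I touched none of the bystanders.

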